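Stirrer up four clicks and start

TASK

Turn the stirrer's speed dial up by exactly four clicks, clockwise seen from above, by pushing its wing round gently with a fingertip instead of taking it between the fingers. Only then press the round start key all the way down and let it come back up. Leave the beaker on the stirrer's plate, and the two pots and the stopper beside the stirrer, where they stand.

Things in the scene. Friction and masses are not known exactly. Their poses are not given: they have to be found in the camera images.
- stirrer: white laboratory stirrer, a flat box 280 (its x) x 190 (its y) x 58 mm high, fixed on the worktop; origin under its centre, z up. On its far half (+x) a round metal plate, 130 mm across, top 72 mm up, centre at (62, 0) mm. On the near half of the 58 mm high deck: the dial, centre at (-80, 45), and the start key, at (-80, -52) mm.
- dial: black speed dial on the deck: a skirt 80 mm across, top 11 mm above the deck, and upright across it a straight wing 72 x 12 mm, top 38 mm above the deck. Origin on the vertical turning axis at deck height; x runs along the wing to its pointer end (thin white line on top). Eight click positions 30 degrees apart, stops beyond first and last; starts in the 1st, 2nd or 3rd. Speed rises clockwise.
- dial_tip (a point): pointer end of the dial's wing, 36 mm from the axis, 30 mm above the deck; in the first position 105 degrees counter-clockwise of the stirrer's +x. Leaving a position takes about 0.12 N m (4 N at 30 mm); 15 degrees on, half way, the dial snaps by itself into the next position, leaving the finger behind, and stays there. Four clicks are 120 degrees.
- start_key_top (a point): centre of the top face of the round start key, 26 mm across, in a low ring on the deck; z up
- start_key (a joint): how far the start key is pressed, in m: 0 up, 0.006 fully down (about 4 N); a spring brings it back up
- beaker: glass beaker, 53 mm across, 68 mm high, standing on the stirrer's plate; origin under its centre
- pot_low: loose white sample pot with screw lid, 48 mm across, 56 mm high, on the worktop to the left (+y) of the stirrer; origin under its centre
- pot_tall: loose white sample pot with screw lid, 49 mm across, 60 mm high, on the worktop to the right (-y) of the stirrer; origin under its centre
- stopper: rubber stopper, 30 mm across, 26 mm high, on the worktop to the left (+y) of the stirrer; origin under its centre
Not all that is in view belongs to the job. What is meant by the beaker is not black or purple, and is the smaller of those in its own colour.

How it is judged:
By the outcome, as a careful person would: the job done as asked, in the order asked, and still so for the second after the job is handed in, with the robot touching nothing.
It also fails if it takes over 48 s, if anything falls off the work surface, if the arm or the gripper's body presses on something with over 40 N, if the wrist force passes 120 N, or if a joint passes its speed limit or range.

ROBOT

A 6-joint arm with a two-finger parallel gripper is mounted at the origin on a cart in front of the work surface, level with it; the furniture and walls round the work are solid. World frame = base frame: x ahead of the robot, y to its left, z up, the work surface at z = 0. Lengths are in m, angles in rad, forces in N, time in s.
With the tool pointing down it reaches from about 0.3 to 1 m from the base axis. Payload 5.1 kg.
Tool frame: the origin (TCP) lies at the very end of the fingers, on their centre line; the grasp point (between the pads) lies 19 mm behind it; z points along the fingers, y is the line along which they close (so a half turn about z gives the same grasp; the last joint's range is limited). The gripper opens to 95 mm and grips with 3 to 60 N. Pads are 20 mm wide; open, the fingers measure 119 mm over their backs; the gripper's body (75 mm by 180 mm) begins 59 mm behind the grasp point.
Start: joints at [-0.083, 0.124, 1.65, -0, 1.367, -0.083], TCP at [0.65, -0, 0.215] pointing down, gripper open.
Joint ranges: [-2.61, 2.61], [-1.02, 2.33], [0.03, 2.71], [-1.35, 4.49], [0.32, 2.68], [-2.91, 2.91]. Speed limits (rad/s): [2.57, 2.57, 3.14, 3.14, 3.14, 3.14].

INTERFACE

Orientations are given as a rotation vector (axis times angle).
In Python, from station import env gives the robot as it stands. The module is installed in compiled form; this text tells all that it offers.
- The arm moves only by the tool jog_arm, never from a script. Its argument "plan" is a list of rows, each an object of numbers: "tx", "ty", "tz": the shift along the tool's x, y, z in mm; "spin": the turn about the tool's z in degrees. In form: [{"tx": .., "ty": .., "tz": .., "spin": ..}, ...]. A call has 1 to 8 rows; each row shifts and turns the commanded pose from where the row before left it, along the tool's axes as they then stand; what a row does not reach is not made up. A row lasts 1/12 s, in which the tool goes at most 41.7 mm and 7.16 degrees, less where a joint would pass 70% of its speed; a pose out of reach is approached as far as the arm can. A call with a gripper value outside its range is refused whole. "grip" is the closure, from -1 (fully open) to 1 (shut), set as the call begins (left out, the last holds). The fingers move at their own pace and stop on an object; the grip force is fixed at half the most. Time passes only in rows, so rows that do not move let the fingers close. It gives the time, the measured TCP pose, the force, the opening and the grip force at its end, in the units of the state.
- env.state(): the state, without advancing time (a new reading comes with each control period).
- env.read_camera(name): name is "scene" or "top" or "wrist"; returns the picture (400x640x3 uint8, blue, green, red); there is no depth.
- env.camera_model(name): a dict with "fx", "fy", "cx", "cy" (pixels), "distortion" ([k1, k2, p1, p2, k3] as OpenCV has them; the pictures are not rectified), "xyz" and "rotation" of the camera in the world; the wrist camera has in their place "hand_eye" (4x4, takes a point from camera to tool coordinates, whose origin is the TCP and whose axes are the flange's). Camera axes: x right, y down, z forward; pixel columns grow to the right and rows downward; lengths in m; the calibration is good to about 2 mm. A picture is of the moment at which its call begins: read the wrist's pose just before it. camera_model takes no time and is no camera call.
- env.sign_off(): hands the job in; it is judged then, once.
The state is a dict: "t": time; "joint_positions": joint angles; "qd": joint speeds; "joint_efforts": joint torques, N m; "tool_pos": TCP position; "eef_rot": TCP orientation; "force": force on the tool from outside, world axes, zero at the start; "wrist_torque": the same for the moment, N m; "finger_gap": opening from 0.0 (shut) to 1.0 (fully open); "gripper_force": force on a finger pad.
Only numpy, scipy, OpenCV 4.12 (cv2) and the standard library are available. Lean on these libraries where they do the work, as an engineer would, in place of code of your own. Each camera call takes 0.05 s, during which the arm holds its last target. There are 200 camera calls.

## Working session

There is one attempt and no reset: what is moved stays moved. The work goes in short steps, Python scripts to look and compute and a tool call to move; the robot and the scene stay as the last step left them, time stands still between calls to the robot, and variables do not carry over. Pictures are saved under pics/ and viewed, at most 10 in all, crops included, and the job is handed in when it is done.

Besides the shell and the picture viewer there is one more tool, called after "Emit:" as name(argument=value, ...) on one line, values as JSON. jog_arm: Moves the arm, as the interface text tells. Its arguments: {"type":"object","properties":{"plan":{"type":"array"},"grip":{"type":"number"}},"required":["plan"]}

```bash
mkdir -p pics; python3 - <<'E'
from station import env
import cv2,numpy as np
for n in("scene","top"):
    cv2.imwrite(f"pics/{n}0.png",env.read_camera(n)); print(n,env.camera_model(n))
print(env.camera_model("wrist"));print(env.state())
E
```

```text
scene {'fx': 392.8976046060547, 'fy': 392.8976046060547, 'cx': 322.71556658153474, 'cy': 202.8213926845848, 'distortion': array([-0.00318813,  0.        ,  0.        ,  0.        ,  0.        ]), 'xyz': array([ 0.30972484, -0.63229107,  0.56072531]), 'rotation': array([-2.11127469,  0.51095642, -0.2614807 ])}
top {'fx': 426.6408249737436, 'fy': 426.6408249737436, 'cx': 319.17892469916376, 'cy': 203.63725561043918, 'distortion': array([-0.08362977,  0.        ,  0.        ,  0.        ,  0.        ]), 'xyz': array([0.5638671 , 0.03407085, 1.17551928]), 'rotation': array([-2.2129611 ,  2.18295374, -0.10127756])}
{'fx': 277.1478997927825, 'fy': 277.1478997927825, 'cx': 318.2669979207968, 'cy': 196.71708527202685, 'distortion': array([-0.02377101,  0.        ,  0.        ,  0.        ,  0.        ]), 'hand_eye': array([[ 1.75559737e-04, -9.60886294e-01, -2.76943133e-01,
         7.79275301e-02],
       [ 9.99999943e-01,  8.92941614e-05,  3.24103328e-04,
        -5.70373875e-05],
       [-2.86697041e-04, -2.76943174e-01,  9.60886256e-01,
        -1.69195213e-01],
       [ 0.00000000e+00,  0.00000000e+00,  0.00000000e+00,
         1.00000000e+00]])}
{'t': 0.1, 'joint_positions': array([-8.25888980e-02,  1.24424121e-01,  1.65154906e+00,  1.41090804e-05,
        1.36748915e+00, -8.26240244e-02]), 'qd': array([-1.87414959e-04, -1.65819394e-03, -2.41207930e-03,  7.93858054e-04,
        2.26013517e-05, -8.41998683e-04]), 'joint_efforts': array([ 5.00436727e-04, -4.18875861e+01, -3.61097610e+01,  7.76667567e-02,
        4.61263221e-02, -8.66308574e-05]), 'tool_pos': array([6.49415779e-01, 3.05599541e-05, 2.13513303e-01]), 'eef_rot': array([-2.22039015e+00, -2.22046179e+00,  1.88083638e-03]), 'force': array([ 0.11623268, -0.18737481,  0.02536274]), 'wrist_torque': array([-0.02539928, -0.04062289, -0.01035505]), 'gripper_force': 0.0, 'finger_gap': 1.0001695760065952}
```

View pics/top0.png

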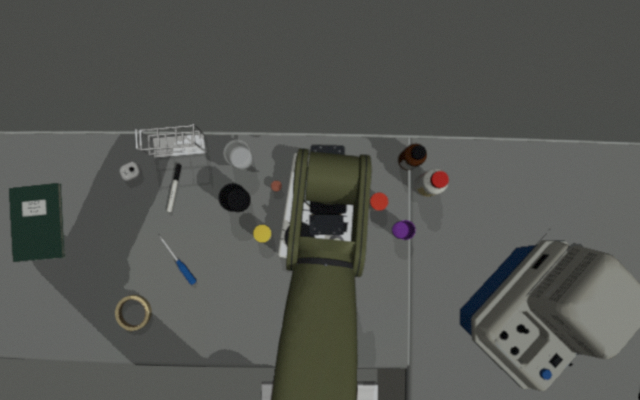

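View pics/scene0.png

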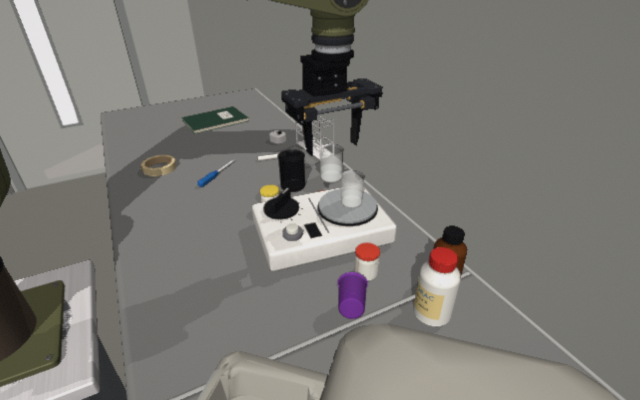

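The top view is blocked by the arm. The scene view shows the stirrer, with the dial near (281,205), the key near (292,231) and a glass beaker on the plate near (352,190). The yellow-lid pot_low is at (270,192) and the red-lid pot_tall at (367,262). Another, larger clear beaker stands behind at (331,165), and there are also black and purple ones.

```bash
python3 - <<'E'
from station import env
import cv2,numpy as np
s=env.state(); print(s['tool_pos'],s['eef_rot'])
cv2.imwrite("pics/w0.png",env.read_camera("wrist"))
im=cv2.imread("pics/scene0.png")[150:290,240:400]
cv2.imwrite("pics/s0c.png",cv2.resize(im,None,fx=4.2,fy=4.2,interpolation=cv2.INTER_CUBIC))
E
```

```text
[6.49415779e-01 3.05599541e-05 2.13513303e-01] [-2.22039015e+00 -2.22046179e+00  1.88083638e-03]
```

View pics/w0.png

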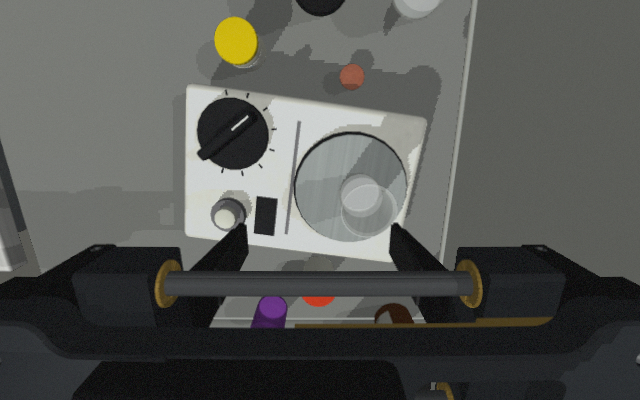

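View pics/s0c.png

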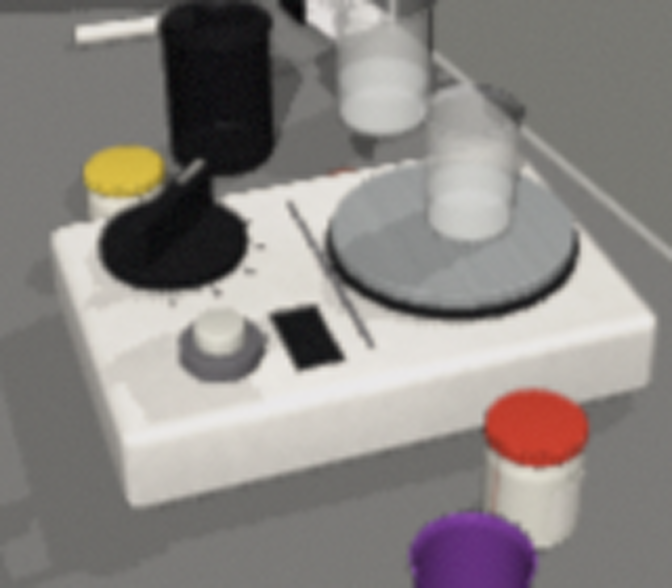

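The wrist view shows the deck corners at (187,86), (427,119) and (186,237), the dial at (233,133) and its white pointer line from (232,130) to (249,116). It also shows the key at (224,218) and the beaker on the plate. The crop confirms the smaller clear beaker is on the plate; the larger clear one is off the stirrer.

```bash
cat > h.py <<'E'
import cv2,numpy as np
from station import env
from scipy.spatial.transform import Rotation as R
def cam(n,pos=None,rot=None):
    m=env.camera_model(n)
    K=np.array([[m['fx'],0,m['cx']],[0,m['fy'],m['cy']],[0,0,1]])
    if n=="wrist":
        H=np.array(m['hand_eye']);Rt=R.from_rotvec(rot).as_matrix()
        return K,m['distortion'],Rt@H[:3,:3],np.array(pos)+Rt@H[:3,3]
    return K,m['distortion'],R.from_rotvec(m['rotation']).as_matrix(),m['xyz']
def ray(c,uv,z):
    K,D,Rc,o=c
    p=cv2.undistortPoints(np.array([[uv]],float),K,np.array(D))[0,0]
    d=Rc@np.array([p[0],p[1],1]); return o+d*(z-o[2])/d[2]
E
python3 - <<'E'
from h import *
from scipy.optimize import least_squares
W=cam("wrist",[.649416,0,.213513],[-2.22039,-2.22046,.00188]);S=cam("scene")
c=lambda u,v:(240+u/4.2,150+v/4.2)
P=[(W,(187,86),(-140,95),58),(W,(427,119),(140,95),58),(W,(185,237),(-140,-95),58),(W,(351,187),(62,0),72),(W,(233,133),(-80,45),69),
(S,c(55,232),(-140,95),58),(S,c(125,455),(-140,-95),58),(S,c(655,318),(140,-95),58),(S,c(453,238),(62,0),72),(S,c(174,243),(-80,45),69)]
G=[ray(k,uv,z/1e3)[:2] for k,uv,q,z in P]
def T(p,q):
    a=p[2];return p[:2]+np.array([[np.cos(a),-np.sin(a)],[np.sin(a),np.cos(a)]])@np.array(q)/1e3
f=lambda p,idx:np.concatenate([T(p,P[i][2])-G[i] for i in idx])
for idx in(range(5),range(5,10),range(10)):
    r=least_squares(f,[.65,0,0],args=(idx,));print(r.x,np.degrees(r.x[2]),(r.fun*1e3).round(1))
p=r.x
print("dial",T(p,(-80,45)),"key",T(p,(-80,-52)))
a=ray(W,(232,130),.096);b=ray(W,(249,116),.096);print(a,b,"line dir",np.degrees(np.arctan2(*(b-a)[[1,0]]))-np.degrees(p[2]))
a=ray(W,(200,155),.096);print("wing back end",a,"rel",np.degrees(np.arctan2(*(b-a)[[1,0]]))-np.degrees(p[2]))
for z in(.06,.065,.07,.075,.08):print(z,ray(W,(224,218),z),ray(S,c(218,328),z))
print('pots',ray(W,(235,40),.056),ray(W,(352,75),.026))
E
```

```text
[ 0.62699959  0.00393304 -0.13142481] -7.530086678549566 [-3.7  5.1  5.8  3.7 -2.6 -2.4  1.5 -4.3 -1.  -2. ]
[ 0.62153659 -0.00584009 -0.12940891] -7.414584519305874 [-6.   2.1 -0.7  1.2  4.1 -8.1  3.8  4.9 -1.1 -0.1]
[ 0.62425879 -0.00102133 -0.1325833 ] -7.596463664109177 [-6.3  0.2  3.2 -1.5 -5.4 -7.2 -1.3 -9.3 -3.7 -6.9 -3.   7.3  1.8  6.5
  6.4 -3.7  6.5  9.5  1.8  5. ]
dial [0.55090967 0.05415935] key [ 0.53808674 -0.04198935]
[0.56202492 0.06543406 0.096     ] [0.58016703 0.0790062  0.096     ] line dir 44.39667916104772
wing back end [0.5265312  0.04027141 0.096     ] rel 43.43256844346746
0.06 [ 0.53195779 -0.04267639  0.06      ] [ 0.54490842 -0.01821023  0.06      ]
0.065 [ 0.53378155 -0.04080829  0.065     ] [ 0.54255999 -0.02434215  0.065     ]
0.07 [ 0.53560532 -0.03894019  0.07      ] [ 0.54021156 -0.03047406  0.07      ]
0.075 [ 0.53742909 -0.03707208  0.075     ] [ 0.53786313 -0.03660597  0.075     ]
0.08 [ 0.53925286 -0.03520398  0.08      ] [ 0.5355147  -0.04273789  0.08      ]
pots [0.56050008 0.15734556 0.056     ] [0.68938013 0.12643035 0.026     ]
```

Start candidates: the dial is the only black knob, at wrist (233,133), with the line at about 45° relative, which is the 3rd position. The key is the round button at (224,218); the black square at (265,215) is a display. Moving closer for a sharper check.

Emit:
jog_arm(plan=[{"ty": -32,"tx": -7},{"ty": -32,"tx": -7},{"ty": -31,"tx": -6},{},{},{},{}], grip=1)

```text
validation failed for argument at $.pl...
```

```bash
python3 - <<'E'
from h import *
s=env.state(); print(s['t'],s['tool_pos'].tolist(),s['eef_rot'].tolist(),s['finger_gap'],s['force'])
im=env.read_camera("wrist");cv2.imwrite("pics/w1.png",im)
cv2.imwrite("pics/w1c.png",cv2.resize(im[50:270,190:460],None,fx=2.7,fy=2.7,interpolation=cv2.INTER_CUBIC))
E
```

```text
0.15 [0.6495106882801561, 1.3470551211365517e-05, 0.2137036109219485] [-2.2206100020570365, -2.2205392415554073, 0.0015648497860796026] 0.9980730728639992 [ 0.08472854 -1.60298442 -0.31507344]
```

View pics/w1c.png

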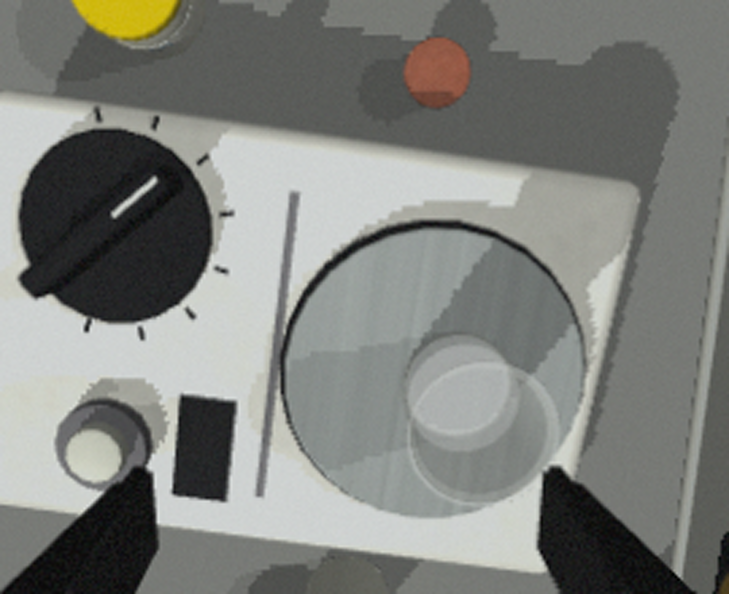

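The arm didn't move because rows need all four keys. The crop shows the pointer aimed at the third tick and the stopper and yellow pot undisturbed. Retrying with complete rows.

Emit:
jog_arm(plan=[{"tx": -7,"ty": -32,"tz": 0,"spin": 0},{"tx": -7,"ty": -32,"tz": 0,"spin": 0},{"tx": -6,"ty": -31,"tz": 0,"spin": 0},{"tx": 0,"ty": 0,"tz": 0,"spin": 0},{"tx": 0,"ty": 0,"tz": 0,"spin": 0},{"tx": 0,"ty": 0,"tz": 0,"spin": 0},{"tx": 0,"ty": 0,"tz": 0,"spin": 0}], grip=1)

```text
t: 0.78
tool_pos: [0.5561, -0.0199, 0.2151]
eef_rot: [2.221, 2.221, 0.001]
force: [0.4, 0.2, -0.4]
finger_gap: 0.568
gripper_force: 0.0
```

```bash
python3 - <<'E'
from h import *
s=env.state(); print(s['t'],s['tool_pos'].tolist(),s['eef_rot'].tolist(),s['finger_gap'],s['force'])
im=env.read_camera("wrist");cv2.imwrite("pics/w1.png",im)
cv2.imwrite("pics/w1c2.png",cv2.resize(im[60:260,190:450],None,fx=3,fy=3,interpolation=cv2.INTER_CUBIC))
E
```

```text
0.7833 [0.5561175805634544, -0.01994719473325409, 0.21514605373138806] [2.2205987414666755, 2.2211046804156984, 0.001207959138664989] 0.5683178930141591 [ 0.37474783  0.18410834 -0.42179089]
```

View pics/w1c2.png

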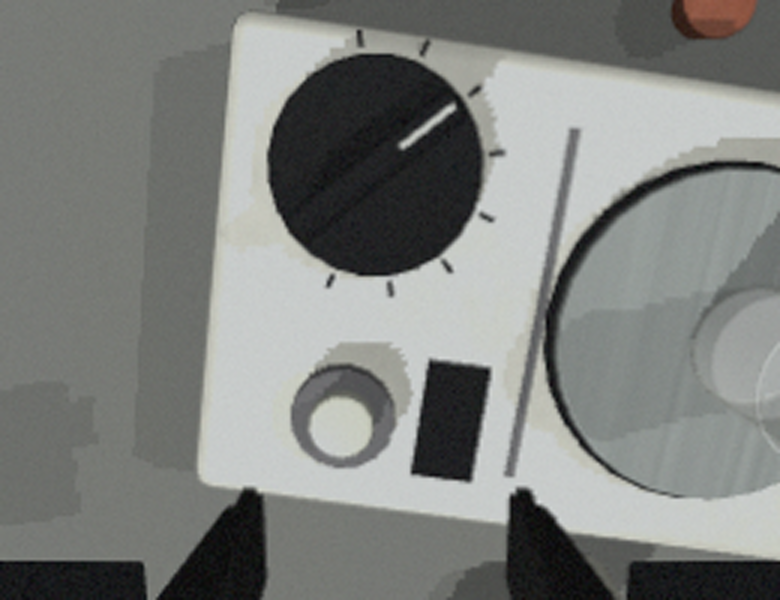

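Crop at scale 3, offset (190,60): dial skirt centre (376,164), white line (400,147)–(455,106), key top centre (341,427), deck corners near (235,15) and (198,485).

```bash
python3 - <<'E'
from h import *
W0=cam("wrist",[.649416,0,.213513],[-2.22039,-2.22046,.00188])
W=cam("wrist",[0.55612,-.01995,.21515],[2.2206,2.2211,.0012])
S=cam("scene")
c=lambda u,v:(190+u/3,60+v/3); c0=lambda u,v:(190+u/2.7,50+v/2.7); cs=lambda u,v:(240+u/4.2,150+v/4.2)
def tri(*l):
    A=np.zeros((3,3));b=np.zeros(3)
    for k,uv in l:
        d=ray(k,uv,0)-k[3];d/=np.linalg.norm(d);M=np.eye(3)-np.outer(d,d);A+=M;b+=M@k[3]
    return np.linalg.solve(A,b)
a=ray(W,c(235,15),.058);b=ray(W,c(198,485),.058);print("corners",a,b,np.linalg.norm(a-b))
print("edge ang",np.degrees(np.arctan2(*(a-b)[[1,0]]))-90)
l=ray(W,c(268,164),.066);r=ray(W,c(484,164),.066);print("dial",(l+r)/2,np.linalg.norm(l-r),ray(W,c(376,164.5),.067))
a=ray(W,c(400,147),.096);b=ray(W,c(455,106),.096);print("line",a,b,np.degrees(np.arctan2(*(b-a)[[1,0]])))
print("tri dial",tri((W,c(376,164.5)),(W0,c0(116,225)),(S,cs(174,243))))
print("tri dial W",tri((W,c(376,164.5)),(W0,c0(116,225))))
print("tri key",tri((W,c(341,427)),(W0,c0(95,457)),(S,cs(218,328))), tri((W,c(341,427)),(S,cs(218,328))),tri((W,c(341,427)),(W0,c0(95,457))))
print("tri line end",tri((W,c(455,106)),(W0,c0(157,178)),(S,cs(205,162))),tri((W,c(455,106)),(W0,c0(157,178))))
for z in(.068,.07,.075):print(z,ray(W,c(341,427),z))
# ticks (on deck): opposite pairs vs dial centre
t=np.array([ray(W,c(*q),.058)[:2] for q in[(360,38),(425,47),(475,91),(497,153),(487,217),(447,266),(390,289),(331,281)]])
A=np.c_[2*t,np.ones(8)];s=np.linalg.lstsq(A,(t**2).sum(1),rcond=None)[0];print("tick circle",s[:2],np.sqrt(s[2]+s[:2]@s[:2]),np.degrees(np.arctan2(*(t-s[:2]).T[::-1])))
E
```

```text
corners [0.50219139 0.11243332 0.058     ] [ 0.47794155 -0.06879087  0.058     ] 0.1828394427919374
edge ang -7.621546094006476
dial [0.55306809 0.06048457 0.066     ] 0.07948272697459703 [0.55307304 0.06026506 0.067     ]
line [0.5612956  0.06564706 0.096     ] [0.57924423 0.07853937 0.096     ] 35.6892900090635
tri dial [0.55274842 0.06018091 0.06131931]
tri dial W [0.55303751 0.06033045 0.0639994 ]
tri key [ 0.53859904 -0.03788923  0.07570109] [ 0.53845896 -0.03753927  0.07557078] [ 0.53942973 -0.03760597  0.07712065]
tri line end [0.57964301 0.07864144 0.09434248] [0.57923811 0.07883096 0.09545145]
0.068 [ 0.53889406 -0.04018964  0.068     ]
0.07 [ 0.53900127 -0.03956894  0.07      ]
0.075 [ 0.5392693 -0.0380172  0.075    ]
tick circle [0.55291497 0.05902594] 0.046022165190086416 [  97.03759352   67.05237771   36.8420257     6.91077885  -22.93378228
  -53.01941558  -83.18575966 -112.51415285]
```

Emit:
jog_arm(plan=[{"tx": 38,"ty": 0,"tz": 0,"spin": 0},{"tx": 39,"ty": 0,"tz": 0,"spin": 0},{"tx": 38,"ty": 0,"tz": 0,"spin": -6},{"tx": 0,"ty": 0,"tz": 0,"spin": -7},{"tx": 0,"ty": 0,"tz": 0,"spin": -7},{"tx": 0,"ty": 0,"tz": 0,"spin": -7},{"tx": 0,"ty": 0,"tz": 0,"spin": -7},{"tx": 0,"ty": 0,"tz": 0,"spin": -3}], grip=1)

```text
t: 1.5
tool_pos: [0.5559, 0.0956, 0.2147]
eef_rot: [1.394, 2.816, 0.0]
force: [0.8, -0.1, 0.7]
finger_gap: 0.014
gripper_force: 0.0
```

Emit:
jog_arm(plan=[{"tx": 0,"ty": 0,"tz": 25,"spin": 0},{"tx": 0,"ty": 0,"tz": 30,"spin": 0},{"tx": 0,"ty": 0,"tz": 25,"spin": 0},{"tx": 0,"ty": 0,"tz": 0,"spin": 0},{"tx": 0,"ty": 0,"tz": 0,"spin": 0},{"tx": 0,"ty": 0,"tz": 0,"spin": 0}])

```text
t: 2.0
tool_pos: [0.5564, 0.0952, 0.1362]
eef_rot: [1.401, 2.81, 0.002]
force: [0.1, 0.5, 0.5]
finger_gap: 0.006
gripper_force: 0.0
```

```bash
cat >> h.py <<'E'
def rel():
    s=env.state();Rt=R.from_rotvec(s['eef_rot']).as_matrix()
    d=Rt.T@(s['tool_pos']-[.553,.0597,.058])*1e3
    print(s['t'],"pos",s['tool_pos'].round(4),"tool y dir",np.degrees(np.arctan2(Rt[1,1],Rt[0,1])).round(1),"rel dial in tool",d.round(1),"gap",s['finger_gap'],"F",s['force'].round(1))
    return s
def scene(n,x0=240,x1=400,y0=130,y1=250,f=4):
    cv2.imwrite(f"pics/{n}.png",cv2.resize(env.read_camera("scene")[y0:y1,x0:x1],None,fx=f,fy=f,interpolation=cv2.INTER_CUBIC))
E
python3 -c "
from h import *
rel();scene('s1')"
```

```text
2.0 pos [0.5564 0.0952 0.1362] tool y dir 37.0 rel dial in tool [ 26.3  24.2 -78.2] gap 0.0058365966172094575 F [0.1 0.5 0.5]
```

View pics/s1.png

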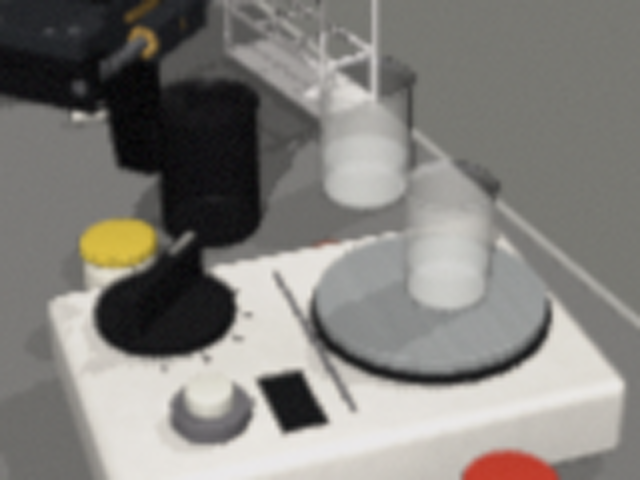

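The closed finger hangs behind the wing at about (135,160) in the crop, and the dial is unchanged. Before going down I'm checking that the gripper body clears the black beaker.

```bash
python3 -c "
from h import *
S=cam('scene');T=cam('top')
b=ray(S,(293,187),0);print('base front',b)
for z in(.08,.1,.12,.14):print(z,ray(S,(292.5,153),z),ray(T,(235,197),z))
"
```

```text
base front [0.64862227 0.22383392 0.        ]
0.08 [0.66936614 0.26514081 0.08      ] [0.65300934 0.22536594 0.08      ]
0.1 [0.6544037  0.22780423 0.1       ] [0.65138194 0.22187362 0.1       ]
0.12 [0.63944125 0.19046765 0.12      ] [0.64975455 0.2183813  0.12      ]
0.14 [0.62447881 0.15313108 0.14      ] [0.64812715 0.21488898 0.14      ]
```

Emit:
jog_arm(plan=[{"tx": 0,"ty": 0,"tz": 20,"spin": 0},{"tx": 0,"ty": 0,"tz": 20,"spin": 0},{"tx": 0,"ty": 0,"tz": 15,"spin": 0},{"tx": 0,"ty": 0,"tz": 0,"spin": 0},{"tx": 0,"ty": 0,"tz": 0,"spin": 0},{"tx": -3,"ty": 0,"tz": 0,"spin": 0},{"tx": -3,"ty": 0,"tz": 0,"spin": 0},{"tx": 0,"ty": 0,"tz": 0,"spin": 0}])

```text
t: 2.72
tool_pos: [0.5603, 0.0898, 0.0817]
eef_rot: [1.401, 2.808, 0.003]
force: [0.0, -0.8, -0.4]
finger_gap: 0.005
gripper_force: 0.0
```

```bash
python3 -c "
from h import *
rel()"
```

```text
2.7167 pos [0.5603 0.0898 0.0817] tool y dir 37.0 rel dial in tool [ 19.6  24.  -23.6] gap 0.004586274062296436 F [ 0.  -0.8 -0.4]
```

Emit:
jog_arm(plan=[{"tx": -1.5,"ty": 0,"tz": 2,"spin": 0},{"tx": -1.5,"ty": 0,"tz": 0,"spin": 0},{"tx": -0.85,"ty": 0.58,"tz": 0,"spin": 2},{"tx": -0.85,"ty": 0.58,"tz": 0,"spin": 2},{"tx": -0.85,"ty": 0.58,"tz": 0,"spin": 2},{"tx": -0.85,"ty": 0.58,"tz": 0,"spin": 2},{"tx": 0,"ty": 0,"tz": 0,"spin": 0}])

```text
t: 3.3
tool_pos: [0.5642, 0.0867, 0.0779]
eef_rot: [-1.595, -2.706, -0.001]
force: [-0.8, 2.6, 1.3]
finger_gap: 0.004
gripper_force: 1.0
```

```bash
python3 -c "
from h import *
rel()"
```

```text
3.3 pos [0.5642 0.0867 0.0779] tool y dir 29.0 rel dial in tool [ 18.2  22.9 -19.9] gap 0.00389116672058138 F [-0.8  2.6  1.3]
```

Emit:
jog_arm(plan=[{"tx": -0.85,"ty": 0.6,"tz": 0,"spin": 2},{"tx": -0.85,"ty": 0.6,"tz": 0,"spin": 2},{"tx": -0.85,"ty": 0.6,"tz": 0,"spin": 2},{"tx": 0,"ty": 0,"tz": 0,"spin": 0}])

```text
t: 3.63
tool_pos: [0.5672, 0.0847, 0.0778]
eef_rot: [1.733, 2.62, 0.0]
force: [0.2, 0.3, -0.2]
finger_gap: 0.003
gripper_force: 0.0
```

Emit:
jog_arm(plan=[{"tx": -0.85,"ty": 0.6,"tz": 0,"spin": 2},{"tx": -0.85,"ty": 0.6,"tz": 0,"spin": 2},{"tx": 0,"ty": 0,"tz": 0,"spin": 0}])

```text
t: 3.88
tool_pos: [0.5688, 0.0834, 0.0776]
eef_rot: [1.823, 2.558, -0.001]
force: [-0.7, -0.5, 0.9]
finger_gap: 0.003
gripper_force: 0.0
```

```bash
python3 -c "
from h import *
rel();scene('s2')"
```

```text
3.8833 pos [0.5688 0.0834 0.0776] tool y dir 19.0 rel dial in tool [ 17.2  22.7 -19.6] gap 0.00304009450269145 F [-0.7 -0.5  0.9]
```

View pics/s2.png

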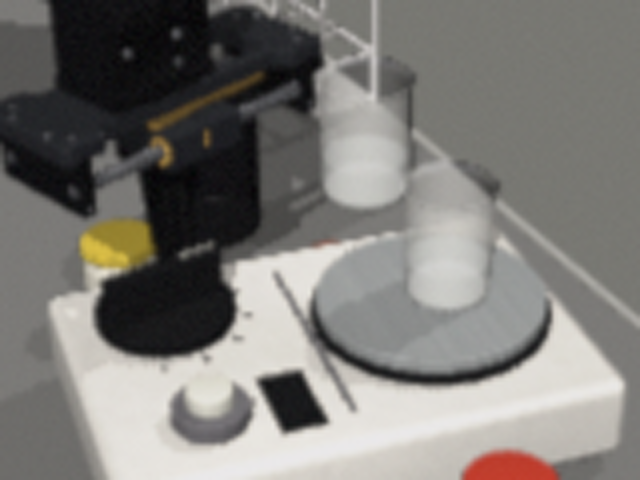

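One click is done: the wing now points along about 7° in world, with its line at (200,247) in the crop, and the force has dropped to 0. Next click.

Emit:
jog_arm(plan=[{"tx": -1.25,"ty": 0.9,"tz": 0,"spin": 3},{"tx": -1.25,"ty": 0.9,"tz": 0,"spin": 3},{"tx": -1.25,"ty": 0.9,"tz": 0,"spin": 3},{"tx": -0.85,"ty": 0.6,"tz": 0,"spin": 2},{"tx": -0.85,"ty": 0.6,"tz": 0,"spin": 2},{"tx": -0.85,"ty": 0.6,"tz": 0,"spin": 2},{"tx": -0.85,"ty": 0.6,"tz": 0,"spin": 2},{"tx": -0.85,"ty": 0.6,"tz": 0,"spin": 2}])

```text
t: 4.6
tool_pos: [0.5755, 0.0778, 0.0776]
eef_rot: [-2.22, -2.22, -0.001]
force: [-1.7, 2.4, 0.7]
finger_gap: 0.005
gripper_force: 1.5
```

Emit:
jog_arm(plan=[{"tx": -0.85,"ty": 0.6,"tz": 0,"spin": 2},{"tx": -0.85,"ty": 0.6,"tz": 0,"spin": 2},{"tx": 0,"ty": 0,"tz": 0,"spin": 0}])

```text
t: 4.85
tool_pos: [0.5767, 0.0755, 0.0775]
eef_rot: [-2.296, -2.143, -0.0]
force: [-0.2, 1.3, 0.3]
finger_gap: 0.007
gripper_force: 0.8
```

Emit:
jog_arm(plan=[{"tx": -0.85,"ty": 0.6,"tz": 0,"spin": 2},{"tx": -0.85,"ty": 0.6,"tz": 0,"spin": 2},{"tx": 0,"ty": 0,"tz": 0,"spin": 0}])

```text
t: 5.1
tool_pos: [0.578, 0.0732, 0.0776]
eef_rot: [2.369, 2.063, -0.0]
force: [-0.0, -0.7, 0.3]
finger_gap: 0.006
gripper_force: 0.0
```

```bash
python3 -c "
from h import *
rel()"
```

```text
5.1 pos [0.578  0.0732 0.0776] tool y dir -7.9 rel dial in tool [ 16.8  22.9 -19.6] gap 0.006109045427696596 F [-0.  -0.7  0.3]
```

Emit:
jog_arm(plan=[{"tx": -1.25,"ty": 0.9,"tz": 0,"spin": 3},{"tx": -1.25,"ty": 0.9,"tz": 0,"spin": 3},{"tx": -1.25,"ty": 0.9,"tz": 0,"spin": 3},{"tx": -1.25,"ty": 0.9,"tz": 0,"spin": 3},{"tx": -0.85,"ty": 0.6,"tz": 0,"spin": 2},{"tx": -0.85,"ty": 0.6,"tz": 0,"spin": 2},{"tx": -0.85,"ty": 0.6,"tz": 0,"spin": 2},{"tx": -0.85,"ty": 0.6,"tz": 0,"spin": 2}])

```text
t: 5.77
tool_pos: [0.5814, 0.0645, 0.0776]
eef_rot: [-2.691, -1.618, -0.002]
force: [1.0, 3.3, -0.9]
finger_gap: 0.003
gripper_force: 1.6
```

Emit:
jog_arm(plan=[{"tx": -0.85,"ty": 0.6,"tz": 0,"spin": 2},{"tx": -0.85,"ty": 0.6,"tz": 0,"spin": 2},{"tx": -0.85,"ty": 0.6,"tz": 0,"spin": 2},{"tx": 0,"ty": 0,"tz": 0,"spin": 0}])

```text
t: 6.1
tool_pos: [0.5816, 0.0608, 0.0776]
eef_rot: [-2.773, -1.477, -0.001]
force: [-0.3, 2.1, 0.0]
finger_gap: 0.002
gripper_force: 0.8
```

Emit:
jog_arm(plan=[{"tx": -0.85,"ty": 0.6,"tz": 0,"spin": 2},{"tx": -0.85,"ty": 0.6,"tz": 0,"spin": 2},{"tx": 0,"ty": 0,"tz": 0,"spin": 0}])

```text
t: 6.35
tool_pos: [0.5816, 0.0582, 0.0776]
eef_rot: [2.822, 1.379, -0.001]
force: [0.0, 0.1, 1.5]
finger_gap: 0.006
gripper_force: 0.0
```

```bash
python3 -c "
from h import *
rel();scene('s3')"
```

```text
6.35 pos [0.5816 0.0582 0.0776] tool y dir -37.9 rel dial in tool [ 16.3  23.5 -19.6] gap 0.006055157777131927 F [0.  0.1 1.5]
```

View pics/s3.png

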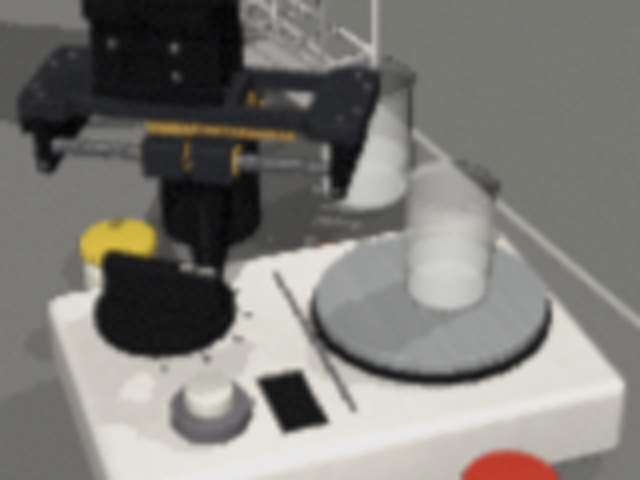

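The wing now runs from about (108,258) to (212,272) in the crop, with the white line ending near (212,268). I'm comparing that with the projected tip positions.

```bash
python3 -c "
from h import *
K,D,Rc,o=cam('scene')
for a in(37.2,7.2,-22.8,-52.8,-82.8):
  P=[np.array([.553,.0597,.096])+r*np.array([np.cos(np.radians(a)),np.sin(np.radians(a)),0]) for r in(.033,.011,-.036)]
  q=cv2.projectPoints(np.array([Rc.T@(p-o) for p in P]),np.zeros(3),np.zeros(3),K,D)[0][:,0]
  print(a,((q-[240,130])*4).round())
"
```

```text
37.2 [[192. 231.]
 [172. 250.]
 [127. 292.]]
7.2 [[214. 241.]
 [179. 253.]
 [103. 280.]]
-22.8 [[222. 257.]
 [182. 259.]
 [ 96. 262.]]
-52.8 [[214. 273.]
 [179. 264.]
 [106. 245.]]
-82.8 [[192. 287.]
 [172. 268.]
 [131. 231.]]
```

That matches -53°, so three clicks are done. Fourth and last.

Emit:
jog_arm(plan=[{"tx": -1.25,"ty": 0.9,"tz": 0,"spin": 3},{"tx": -1.25,"ty": 0.9,"tz": 0,"spin": 3},{"tx": -1.25,"ty": 0.9,"tz": 0,"spin": 3},{"tx": -1.25,"ty": 0.9,"tz": 0,"spin": 3},{"tx": -0.85,"ty": 0.6,"tz": 0,"spin": 2},{"tx": -0.85,"ty": 0.6,"tz": 0,"spin": 2},{"tx": -0.85,"ty": 0.6,"tz": 0,"spin": 2},{"tx": -0.85,"ty": 0.6,"tz": 0,"spin": 2}])

```text
t: 7.07
tool_pos: [0.5802, 0.049, 0.0777]
eef_rot: [-3.019, -0.866, -0.003]
force: [3.1, 2.3, -1.1]
finger_gap: 0.004
gripper_force: 1.6
```

Emit:
jog_arm(plan=[{"tx": -0.85,"ty": 0.6,"tz": 0,"spin": 2},{"tx": -0.85,"ty": 0.6,"tz": 0,"spin": 2},{"tx": -0.85,"ty": 0.6,"tz": 0,"spin": 2},{"tx": 0,"ty": 0,"tz": 0,"spin": 0}])

```text
t: 7.4
tool_pos: [0.5785, 0.0457, 0.0777]
eef_rot: [-3.06, -0.709, -0.001]
force: [0.7, 1.2, 0.1]
finger_gap: 0.007
gripper_force: 0.7
```

Emit:
jog_arm(plan=[{"tx": -0.85,"ty": 0.6,"tz": 0,"spin": 2},{"tx": -0.85,"ty": 0.6,"tz": 0,"spin": 2},{"tx": 0,"ty": 0,"tz": 0,"spin": 0}])

```text
t: 7.65
tool_pos: [0.5771, 0.0435, 0.0776]
eef_rot: [3.083, 0.602, -0.001]
force: [0.4, -0.4, 0.8]
finger_gap: 0.004
gripper_force: 0.0
```

```bash
python3 -c "
from h import *
rel()"
```

```text
7.65 pos [0.5771 0.0435 0.0776] tool y dir -67.9 rel dial in tool [ 16.3  24.1 -19.6] gap 0.004018494430194398 F [ 0.4 -0.4  0.8]
```

Emit:
jog_arm(plan=[{"tx": 4,"ty": 0,"tz": 0,"spin": 0},{"tx": 4,"ty": 0,"tz": -5,"spin": 0},{"tx": 0,"ty": 0,"tz": -25,"spin": 0},{"tx": 0,"ty": 0,"tz": -30,"spin": 0},{"tx": 0,"ty": 0,"tz": -30,"spin": 0},{"tx": 0,"ty": 0,"tz": 0,"spin": 0}])

```text
t: 8.15
tool_pos: [0.5892, 0.0469, 0.176]
eef_rot: [3.081, 0.601, 0.019]
force: [0.9, 0.8, 1.0]
finger_gap: 0.003
gripper_force: 0.0
```

Emit:
jog_arm(plan=[{"tx": -24,"ty": 20,"tz": 0,"spin": 0},{"tx": -25,"ty": 20,"tz": 0,"spin": 0},{"tx": -25,"ty": 20,"tz": 0,"spin": 0},{"tx": 0,"ty": 0,"tz": 0,"spin": 0},{"tx": 0,"ty": 0,"tz": 0,"spin": 0},{"tx": 0,"ty": 0,"tz": 0,"spin": 0}])

```text
t: 8.65
tool_pos: [0.539, -0.0364, 0.1679]
eef_rot: [-3.084, -0.6, -0.001]
force: [0.1, -0.0, -0.3]
finger_gap: 0.005
gripper_force: 0.0
```

```bash
python3 -c "
from h import *
s=rel();Rt=R.from_rotvec(s['eef_rot']).as_matrix();print('to key',Rt.T@(np.array([.5393,-.0372,.0757])-s['tool_pos'])*1e3)
scene('s4',x0=230,x1=430,y0=130,y1=280)"
```

```text
8.65 pos [ 0.539  -0.0364  0.1679] tool y dir -68.0 rel dial in tool [ -48.9   83.9 -109.9] gap 0.0049706874350455505 F [ 0.1 -0.  -0.3]
to key [-6.67955976e-02  8.49154339e-01  9.22148694e+01]
```

View pics/s4.png

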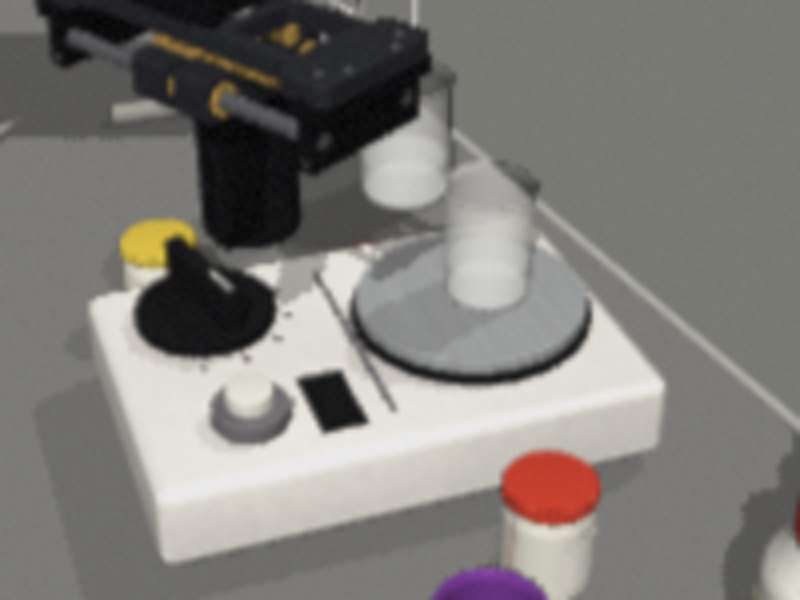

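The wing's back end is at (175,240) and its line end at (235,292), matching the projected -83° (the 7th position). Four clicks are done. Beaker and pots are unmoved and the finger is over the key, so I press next.

Emit:
jog_arm(plan=[{"tx": 0,"ty": 0.8,"tz": 30,"spin": 0},{"tx": 0,"ty": 0,"tz": 30,"spin": 0},{"tx": 0,"ty": 0,"tz": 20,"spin": 0},{"tx": 0,"ty": 0,"tz": 5,"spin": 0},{"tx": 0,"ty": 0,"tz": 0,"spin": 0},{"tx": 0,"ty": 0,"tz": 0,"spin": 0}])

```text
t: 9.2
tool_pos: [0.5398, -0.0368, 0.0835]
eef_rot: [3.083, 0.601, 0.002]
force: [0.3, 0.3, 0.1]
finger_gap: 0.004
gripper_force: 0.0
```

Emit:
jog_arm(plan=[{"tx": 0,"ty": 0,"tz": 2,"spin": 0},{"tx": 0,"ty": 0,"tz": 2,"spin": 0},{"tx": 0,"ty": 0,"tz": 2,"spin": 0},{"tx": 0,"ty": 0,"tz": 2,"spin": 0},{"tx": 0,"ty": 0,"tz": 0,"spin": 0},{"tx": 0,"ty": 0,"tz": 0,"spin": 0}])

```text
t: 9.7
tool_pos: [0.54, -0.0374, 0.0757]
eef_rot: [3.083, 0.599, 0.004]
force: [1.3, 0.1, 3.0]
finger_gap: 0.003
gripper_force: 1.6
```

Emit:
jog_arm(plan=[{"tx": 0,"ty": 0,"tz": 1,"spin": 0},{"tx": 0,"ty": 0,"tz": 1,"spin": 0},{"tx": 0,"ty": 0,"tz": 0,"spin": 0},{"tx": 0,"ty": 0,"tz": 0,"spin": 0}])

```text
t: 10.03
tool_pos: [0.54, -0.0375, 0.0742]
eef_rot: [3.083, 0.599, 0.004]
force: [1.0, 0.8, 8.0]
finger_gap: 0.006
gripper_force: 3.9
```

Emit:
jog_arm(plan=[{"tx": 0,"ty": 0,"tz": 1,"spin": 0},{"tx": 0,"ty": 0,"tz": 1,"spin": 0},{"tx": 0,"ty": 0,"tz": 0,"spin": 0},{"tx": 0,"ty": 0,"tz": 0,"spin": 0}])

```text
t: 10.37
tool_pos: [0.5401, -0.0375, 0.074]
eef_rot: [3.083, 0.599, 0.003]
force: [-5.0, 1.6, 17.5]
finger_gap: 0.003
gripper_force: 8.6
```

```bash
python3 -c "
from h import *
s=rel()
scene('s5',x0=255,x1=335,y0=180,y1=260,f=7)"
```

```text
10.3667 pos [ 0.5401 -0.0375  0.074 ] tool y dir -68.0 rel dial in tool [-48.4  85.2 -16. ] gap 0.003172466348627959 F [-5.   1.6 17.5]
```

View pics/s5.png

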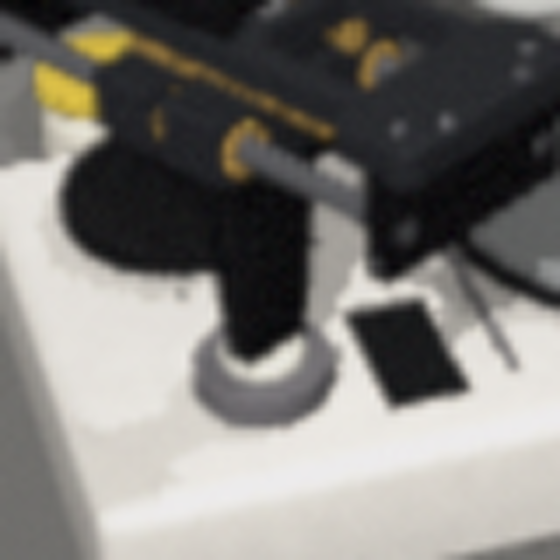

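The key top now looks flush with its grey ring, whose centre is near (265,365) in the crop; the finger's lower end is at (255,357). The stop is hard at 17 N. I'm checking that the finger isn't resting on the ring.

```bash
python3 -c "
from h import *
K,D,Rc,o=cam('scene')
s=env.state();Rt=R.from_rotvec(s['eef_rot']).as_matrix()
P=[s['tool_pos']]+[s['tool_pos']+Rt@np.array([a,b,0]) for a,b in((.01,.012),(.01,-.012),(-.01,.012),(-.01,-.012))]
k=np.array([.5397,-.0372,.070]);P+=[k+.013*np.array([np.cos(t),np.sin(t),0]) for t in np.radians([0,90,180,270])]+[k]
q=cv2.projectPoints(np.array([Rc.T@(p-o) for p in P]),np.zeros(3),np.zeros(3),K,D)[0][:,0]
print(((q-[255,180])*7).round())
K,D,Rc,o=cam('top');print(cv2.projectPoints(np.array([Rc.T@(k-o)]),np.zeros(3),np.zeros(3),K,D)[0])
"
```

```text
[[267. 339.]
 [320. 339.]
 [262. 307.]
 [272. 372.]
 [213. 339.]
 [307. 337.]
 [248. 326.]
 [225. 362.]
 [284. 374.]
 [266. 350.]]
[[[336.24623592 242.46365647]]]
```

I've now used up the picture views (one over the limit, by miscount), so the rest goes by numbers. I'm comparing pixel profiles of the key before and now.

```bash
python3 -c "
from h import *
a=cv2.imread('pics/scene0.png',0);b=env.read_camera('scene');b=cv2.cvtColor(b,cv2.COLOR_BGR2GRAY)
cv2.imwrite('pics/sp.png',b)
for c in(289,292,295):print(c,'rows 222-244\n',a[222:245,c],'\n',b[222:245,c])
"
```

```text
289 rows 222-244
 [218 205 192 191 195 199 204 212 213 203 195 173 131 103 108 107 101 102
 117 181 205 209 207] 
 [ 18  15  19  19  17  20  17  21  45 120 192 188 138 112 116 111 105 104
 121 186 211 224 230]
292 rows 222-244
 [215 203 190 192 195 197 204 208 218 212 201 191 152 114 108 106 102  99
 112 181 206 209 210] 
 [ 13  16  16  14  15  13  14  15  62 163 219 219 169 128 121 112 104 102
 114 186 214 226 230]
295 rows 222-244
 [216 205 193 192 194 198 203 203 195 183 175 154 122 102 108 102  97  96
 119 181 206 209 209] 
 [ 14  10  16  12  11  14  67 172 218 226 217 181 138 118 117 107 100  98
 125 196 227 231 231]
```

The key's side wall (rows 230–233) is gone and its top face now meets the ring. With the hard stop at 17 N, the key is fully down. Releasing.

Emit:
jog_arm(plan=[{"tx": 0,"ty": 0,"tz": -4,"spin": 0},{"tx": 0,"ty": 0,"tz": -6,"spin": 0},{"tx": 0,"ty": 0,"tz": -20,"spin": 0},{"tx": 0,"ty": 0,"tz": -35,"spin": 0},{"tx": 0,"ty": 0,"tz": -35,"spin": 0},{"tx": 0,"ty": 0,"tz": 0,"spin": 0},{"tx": 0,"ty": 0,"tz": 0,"spin": 0},{"tx": 0,"ty": 0,"tz": 0,"spin": 0}])

```text
t: 11.13
tool_pos: [0.5377, -0.0372, 0.1693]
eef_rot: [-3.083, -0.599, 0.004]
force: [0.4, -0.5, -0.1]
finger_gap: 0.005
gripper_force: 0.0
```

```bash
python3 -c "
from h import *
rel()
a=cv2.imread('pics/scene0.png',0);b=cv2.cvtColor(env.read_camera('scene'),cv2.COLOR_BGR2GRAY)
for c in(292,295):print(a[222:240,c],b[222:240,c])
d=np.abs(cv2.GaussianBlur(a,(3,3),0).astype(int)-cv2.GaussianBlur(b,(3,3),0))
print('dial line px',np.argwhere(b[190:215,275:300]>0).shape)
for n,(x0,x1,y0,y1) in dict(beaker=(335,368,172,212),tall=(352,382,242,280),low=(260,270,186,198)).items():print(n,d[y0:y1,x0:x1].mean().round(1))
"
```

```text
11.1333 pos [ 0.5377 -0.0372  0.1693] tool y dir -68.0 rel dial in tool [ -50.8   84.  -111.3] gap 0.005181313761178621 F [ 0.4 -0.5 -0.1]
[215 203 190 192 195 197 204 208 218 212 201 191 152 114 108 106 102  99] [218 216 216 217 220 223 225 227 226 216 204 196 155 122 118 111 104 102]
[216 205 193 192 194 198 203 203 195 183 175 154 122 102 108 102  97  96] [219 215 216 218 220 223 225 223 206 186 179 158 129 115 117 106  99  99]
dial line px (625, 2)
beaker 3.7
tall 2.1
low 2.3
```

The key is back up with its side wall visible again, and nothing else has moved. The arm is clear, so I'm handing in.

```bash
python3 -c "
from station import env
print(env.sign_off())"
```

```text
the job is handed in; nothing more can be done
None
```

I turned the dial up four clicks (3rd to 7th position) with the closed fingertip, then pressed the start key to its stop and let it come back up; the beaker and both pots are where they stood, and I kept clear of the stopper without checking it again at the end. I viewed 11 pictures, one over the limit of 10.

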